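# Balance a stirrer bar on the round-topped stand

## Robot

A 6-joint arm with a two-finger parallel gripper is mounted at the origin on a cart in front of the work surface, level with it; the furniture and walls round the work are solid. World frame = base frame: x ahead of the robot, y to its left, z up, the work surface at z = 0. Lengths are in mm, angles in rad, forces in N, time in s.
With the tool pointing down it reaches from about 275 to 825 mm from the base axis. Payload 4.9 kg.
Tool frame: the origin (TCP) lies at the very end of the fingers, on their centre line; the grasp point (between the pads) lies 19 mm behind it; z points along the fingers, y is the direction in which the jaws open and shut (so a half turn about z gives the same grasp; the last joint's range is limited). The gripper opens to 85 mm and grips with 20 to 120 N. Pads are 22 mm wide; open, the fingers measure 114 mm over their backs; the gripper's body (76 mm by 85 mm) begins 54 mm behind the grasp point. The pads swing forward as they close: fully open they stand 13 mm farther back than shut.
Start: joints at [-1.466, 0.326, -0.193, 1.052, 0, 1.437], TCP at [130.106, -534.407, 231.281] pointing down, gripper open.
Joint ranges: [-2.65, 2.65], [-0.97, 1.79], [-1.3, 1.35], [-1.93, 2.1], [-1.47, 1.37], [-3.14, 3.14]. Speed limits (rad/s): [2.57, 2.57, 3.14, 3.14, 3.14, 3.14].

## Interface

Orientations are given as [roll, pitch, yaw] about the fixed x, y, z axes, in that order (R = Rz(yaw) Ry(pitch) Rx(roll)).
In Python, from bench import bot, solve_ik, imaging gives the robot as it stands. Calls block until the motion is done:
- bot.move_ptp(position, orientation): joint-space move of the TCP to a pose.
- bot.movel(position, rot=None, max_speed=150, threshold=None): straight line of the TCP; rot=None keeps the orientation; max_speed is the mean speed in mm/s. With threshold (N) it stops when the force on the tool has changed by that much, and returns True; else False.
- bot.move_j(angles): joint-space move.
- bot.grip(opening, effort=None): opening from 0.0 (shut) to 1.0 (fully open); effort is the grip in N (None keeps the last); returns when the fingers have stopped.
- bot.dwell(seconds).
- solve_ik(position, orientation): joint angles nearest the present ones, or None.
- bot.get_state(): the state.
- imaging.capture(name): name is "side" or "top" or "wrist"; returns the picture (400x640x3 uint8, blue, green, red); there is no depth.
- imaging.camera_model(name): a dict with "K" (3x3 intrinsics, pixels), "position" and "rotation" of the camera in the world. Camera axes: x right, y up, looking along -z (the intrinsics and any distortion apply to the point x, -y, -z); pixel columns grow to the right and rows downward; lengths in mm; the calibration is good to about 2 mm. A picture is of the moment at which its call begins: read the wrist's pose just before it. camera_model takes no time and is no camera call; for the wrist camera it gives the pose at the moment of the call.
A pose or a line that the arm cannot do raises bot.IKError and nothing moves.
- bot.sign_off(): hands the job in, once; it reports no verdict.
The state is a dict: "t": time; "qpos": joint angles; "joint_velocities": joint speeds; "effort": joint torques, N m; "tcp_pos": TCP position; "orientation": TCP orientation; "contact_force": force on the tool from outside, world axes, zero at the start; "wrist_torque": the same for the moment, N m; "opening": opening from 0.0 (shut) to 1.0 (fully open).
Only numpy, scipy, OpenCV 4.12 (cv2) and the standard library are available. Lean on these libraries where they do the work, as an engineer would, in place of code of your own. Each camera call takes 0.05 s, during which the arm holds its last target.

## Task

Take the stirrer bar off its sloping draining rack and lay it crosswise over the round-topped balancing stand, at its true balance point (one end is heavier than the other), so that when you let go it stays there level, at rest and touching nothing but the stand. Set it down gently and leave the cup and the white spray bottle standing.

Things in the scene. Friction and masses are not known exactly. Their poses are not given: they have to be found in the camera images.
- bar: Flat straight bare metal bar with a black cap at each end, 190 x 44 x 12 mm, 0.23 to 0.36 kg. Origin at its geometric middle; x along its length, y across its 44 mm width, z out of its upper face. Starts on the rack, +x end uppermost. The caps look alike but differ in weight: the balance point, found only by feel, lies up to 40 mm from the middle along the length, centred in width.
- rack: Fixed draining rack: a bed 24 mm wide (fingers pass down both sides of the bar) sloping at 40 degrees, on a grey foot 170 x 84 x 12 mm. A stop at the low end, as high as the bar's upper face, holds the bar: lift it out square to the slope. Origin: centre of the foot's underside; +x is the level direction in which the bed rises. The bar's middle starts 115 mm above.
- stand: Fixed balancing stand: two upright steel discs side by side, 60 mm radius, 24 mm wide over both (narrower than the bar), on a grey foot 120 x 84 x 14 mm. Their axis is level along y, 70 mm above the worktop. Origin: centre of the foot's underside, z up. The bar is to lie along the stand's x, either way round.
- stand_top (a point): Middle of the line along the very top of the discs, 130 mm above the worktop; axes as the stand. A bar left with its balance point d mm (along x) from this line rocks, then leans down on that side by about d/54 rad; it slides off if d exceeds about 15 mm.
- scoop_cup: Bystander: grey plastic cup, 66 mm wide, 89 mm high, loose. Origin at the centre of its underside.
- mist_bottle: Bystander: slim white spray bottle, 54 mm wide, 201 mm high, loose. Origin at the centre of its underside.

How it is judged:
By the outcome, as a careful person would: the job done as asked, in the order asked, and still so for the second after the job is handed in, with the robot touching nothing.
It also fails if it takes over 51 s, if anything falls off the work surface, if the arm or the gripper's body presses on something with over 40 N, if the wrist force passes 120 N, or if a joint passes its speed limit or range.

## Working session

There is one attempt and no reset: what is moved stays moved. The work goes in short steps, each a Python script; the robot and the scene stay as the last script left them, time stands still between calls to the robot, and variables do not carry over. Pictures are saved under pics/ and viewed, and the job is handed in when it is done.

```bash
ls; mkdir -p pics
python3 - <<'E'
from bench import bot, solve_ik, imaging
import cv2,numpy as np
s=bot.get_state(); print(s)
for n in ["side","top","wrist"]:
    m=imaging.camera_model(n); print(n,m)
    cv2.imwrite(f"pics/{n}0.png",imaging.capture(n))
E
```

```text
pics
{'t': 0.0, 'qpos': array([-1.46619706e+00,  3.26968539e-01, -1.93598025e-01,  1.05202879e+00,
        3.98516846e-06,  1.43661897e+00]), 'joint_velocities': array([ 1.86569198e-03, -8.53633728e-05, -4.88853583e-04,  7.13635675e-04,
        4.38691557e-04, -2.67030794e-04]), 'effort': array([-1.00134341e-03, -4.43394971e+01,  2.62442029e+01,  1.55085360e-02,
       -1.68733823e-04,  2.39624363e-06]), 'tcp_pos': array([ 130.04365045, -533.78422755,  230.48306842]), 'orientation': array([-3.13981033e+00, -2.44614417e-04,  2.38776410e-01]), 'contact_force': array([ 0.20527212, -0.81321767,  0.38224876]), 'wrist_torque': array([-0.00547348, -0.04190051,  0.00070514]), 'opening': 1.0013254936284808}
side {'K': array([[404.51860027,   0.        , 322.61546398],
       [  0.        , 404.51860027, 203.53755473],
       [  0.        ,   0.        ,   1.        ]]), 'position': array([1370.12584812,  100.21374446,  470.57343499]), 'rotation': array([1.12244864, 0.00696403, 1.58614751])}
top {'K': array([[500.92502174,   0.        , 323.85985253],
       [  0.        , 500.92502174, 204.83921   ],
       [  0.        ,   0.        ,   1.        ]]), 'position': array([409.67808728,  82.07445443, 926.03872715]), 'rotation': array([ 0.21473813, -0.00266964, -1.53442591])}
wrist {'K': array([[341.88222575,   0.        , 317.87757203],
       [  0.        , 341.88222575, 200.04078261],
       [  0.        ,   0.        ,   1.        ]]), 'position': array([ 205.39426461, -514.53408932,  372.73153356]), 'rotation': array([-0.30317404,  0.00171943, -1.33193705])}
```

View pics/side0.png

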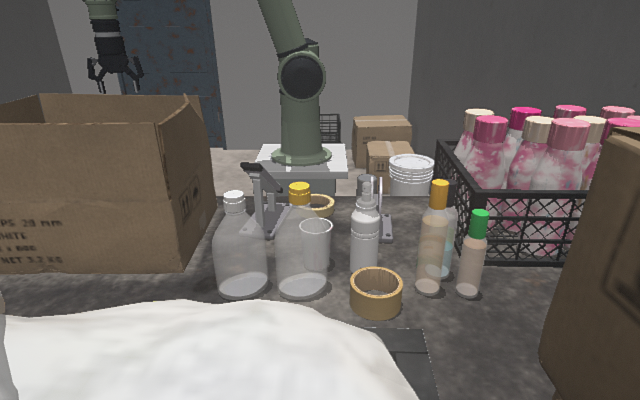

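View pics/top0.png

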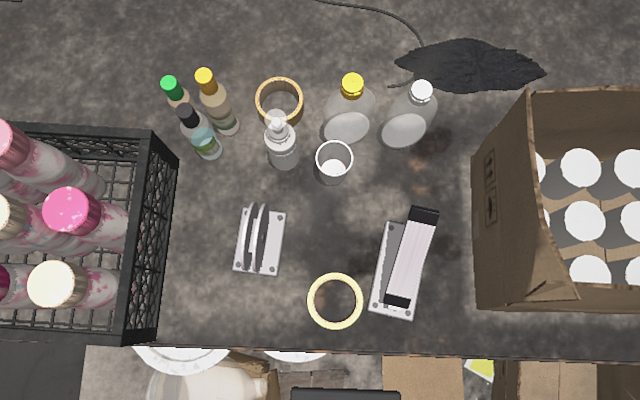

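View pics/wrist0.png

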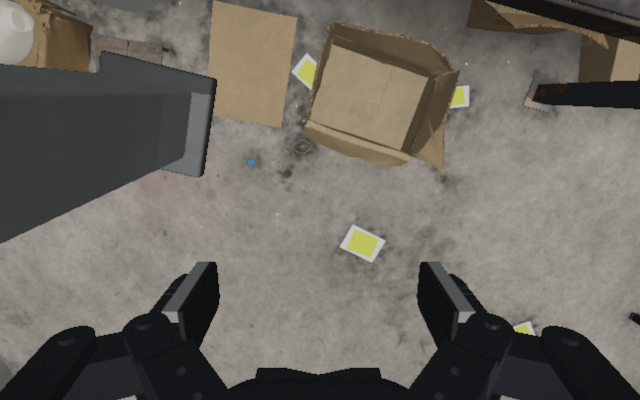

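Run:
```python
import cv2
im=cv2.imread("pics/top0.png")
cv2.imwrite("pics/t_rack.png",cv2.resize(im[195:330,355:455],None,fx=4.4,fy=4.4,interpolation=cv2.INTER_CUBIC))
cv2.imwrite("pics/t_stand.png",cv2.resize(im[190:290,220:300],None,fx=6,fy=6,interpolation=cv2.INTER_CUBIC))
s=cv2.imread("pics/side0.png")
cv2.imwrite("pics/s_crop.png",cv2.resize(s[140:310,210:410],None,fx=3.5,fy=3.5,interpolation=cv2.INTER_CUBIC))
```

```text
(no output)
```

View pics/t_rack.png

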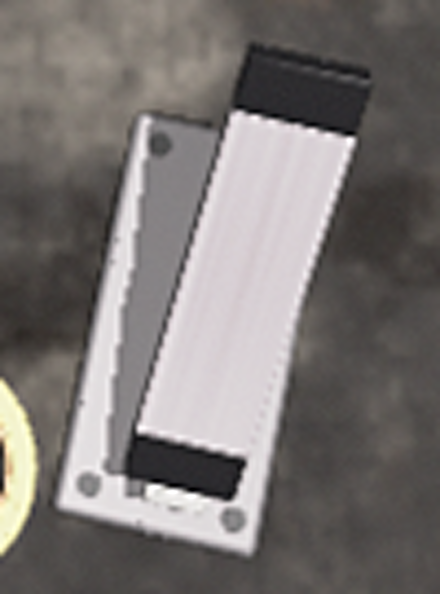

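View pics/t_stand.png

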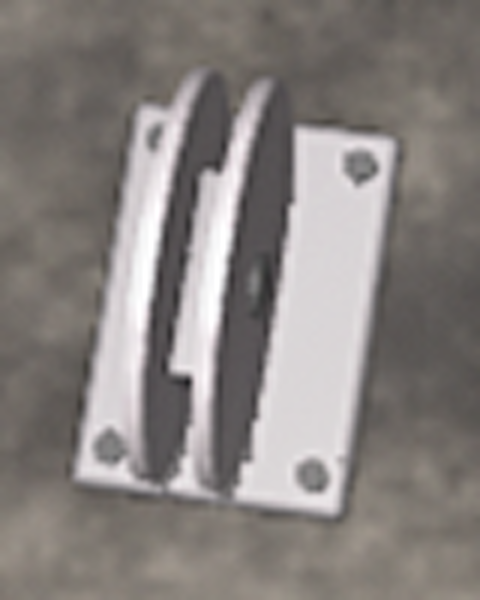

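View pics/s_crop.png

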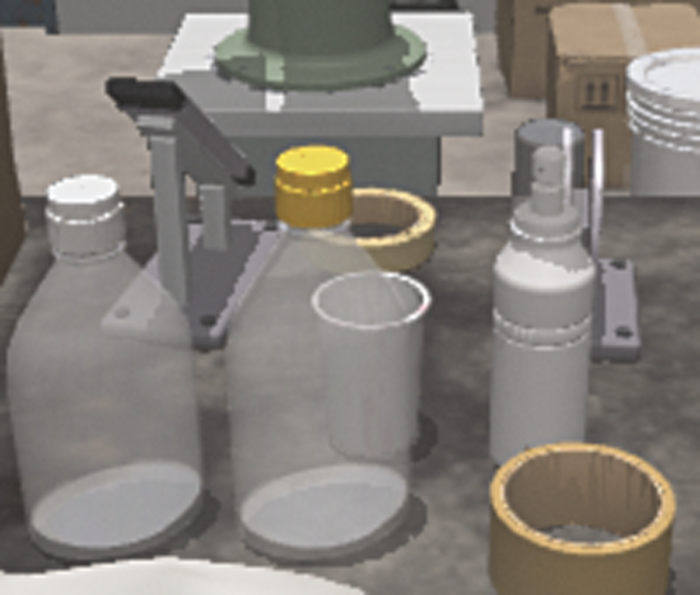

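```bash
cat > h.py <<'E'
import numpy as np,cv2
from scipy.spatial.transform import Rotation as Ro
from bench import bot, solve_ik, imaging
def cam(n):
    m=imaging.camera_model(n); return m["K"],np.array(m["position"]),Ro.from_euler('xyz',m["rotation"]).as_matrix()
def ray(c,u,v):
    K,p,R=c; d=np.linalg.inv(K)@[u,v,1]; return p,R@[d[0],-d[1],-d[2]]
def onz(c,u,v,z):
    p,d=ray(c,u,v); return p+d*(z-p[2])/d[2]
def proj(c,P):
    K,p,R=c; q=(np.atleast_2d(P)-p)@R; q=q*[1,-1,-1]; q=q@K.T; return q[:,:2]/q[:,2:]
def crop(X,s,o): return (np.array(X)+.5)/s-.5+np.array(o)
E
python3 - <<'E'
from h import *
c=cam("top")
def foot(px,z):
    return np.array([onz(c,*p,z)[:2] for p in px])
r=foot(crop([(138,115),(57,507),(250,555)],4.4,(355,195)),12)
s=foot(crop([(140,105),(398,140),(342,515),(77,480)],6,(220,190)),14)
np.set_printoptions(suppress=True,precision=1)
print(r,np.linalg.norm(r[0]-r[1]),np.linalg.norm(r[2]-r[1]))
print(s,[np.linalg.norm(s[i]-s[(i+1)%4]) for i in range(4)])
ro=(r[0]+r[2])/2; d=r[0]-r[1]; e=r[1]-r[2]; 
rx=np.arctan2(d[1],d[0]); ry=np.arctan2(-e[0],e[1]); print("rack",ro,rx,ry)
so=s.mean(0); d=s[0]-s[3]+s[1]-s[2]; e=s[0]-s[1]+s[3]-s[2]
print("stand",so,np.arctan2(d[1],d[0]),np.arctan2(-e[0],e[1]))
# check bar
yaw=rx
Rb=Ro.from_euler('xyz',[0,-np.radians(40),yaw]).as_matrix()
mid=np.r_[ro,115]
P=[mid+Rb@[x,y,6] for x,y in [(95,22),(95,-22),(-95,-22),(-95,22)]]
pp=(proj(c,P)+.5-[355,195])*4.4-.5; print("rackcrop",pp)
st=np.r_[so,130]; 
print("stand top crop",(proj(c,st)+.5-[220,190])*6-.5)
cs=cam("side"); print(((proj(cs,P)+.5)-[210,140])*3.5)
# bystanders
for n,u,v,z in [("cuprim",334,163,89),("bottletop",275,120,201),("ring",335,300,30)]:
    print(n,onz(c,u,v,z))
E
```

```text
[[583.1 -29.4]
 [420.    1.9]
 [403.9 -76.4]] 166.00295861758596 79.97195366160486
[[598.7 237.2]
 [590.6 156.7]
 [474.9 167.5]
 [482.5 248.1]] [np.float64(80.93502224230862), np.float64(116.20085132554601), np.float64(80.88268985999254), np.float64(116.74996361441433)]
rack [493.5 -52.9] -0.1894718260556183 -0.2033788499269651
stand [536.7 202.4] -0.0929250618829469 -0.09692459019512412
rackcrop [[241.2  78.2]
 [366.7 106.3]
 [228.4 527.8]
 [116.4 501.7]]
stand top crop [[186.3 245.6]]
[[180.   78.6]
 [111.3  74. ]
 [202.1 165.4]
 [259.5 169.9]]
cuprim [667.4  71.5  89. ]
bottletop [698.4 165.8 201. ]
ring [434.7  61.   30. ]
```

```bash
cat >> h.py <<'E'
def avg(n=20,dt=0.02):
    F=[];T=[]
    for _ in range(n):
        s=bot.get_state(); F.append(s["contact_force"]);T.append(s["wrist_torque"]); bot.dwell(dt)
    F=np.array(F);T=np.array(T)
    return F.mean(0),T.mean(0),F.std(0),T.std(0)
E
python3 - <<'E'
from h import *
np.set_printoptions(suppress=True,precision=4)
bot.move_ptp([580,75,310],[np.pi,0,-0.1])
bot.dwell(.2)
print(avg())
m=imaging.camera_model("wrist"); im=imaging.capture("wrist"); cv2.imwrite("pics/w1.png",im)
import pickle; pickle.dump(m,open("w1.pkl","wb")); print(m)
print(bot.get_state())
E
```

```text
(array([ 0.1049, -0.0144, -0.0413]), array([-0.0005,  0.0113, -0.0048]), array([0.3304, 0.484 , 0.4425]), array([0.0288, 0.0272, 0.0364]))
{'K': array([[341.8822,   0.    , 317.8776],
       [  0.    , 341.8822, 200.0408],
       [  0.    ,   0.    ,   1.    ]]), 'position': array([657.1076,  68.8574, 452.1352]), 'rotation': array([-0.3034,  0.0002, -1.6708])}
{'t': 4.4417, 'qpos': array([ 0.0024,  0.3566,  0.0518,  1.2661, -0.    , -3.0392]), 'joint_velocities': array([ 0.    , -0.0016,  0.0017,  0.003 ,  0.0027,  0.0013]), 'effort': array([ -0.0157, -47.352 ,  27.6852,   0.0008,  -0.0004,   0.    ]), 'tcp_pos': array([579.987 ,  74.9972, 309.9903]), 'orientation': array([ 3.1416,  0.    , -0.1   ]), 'contact_force': array([-0.6476,  0.3873, -0.1802]), 'wrist_torque': array([0.0368, 0.0213, 0.0052]), 'opening': 0.9997085300753507}
```

View pics/w1.png

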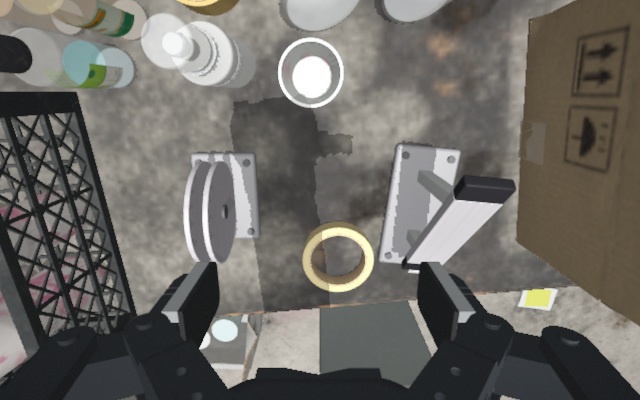

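Run:
```python
import cv2
im=cv2.imread("pics/w1.png")
cv2.imwrite("pics/w1r.png",cv2.resize(im[135:280,370:525],None,fx=4,fy=4,interpolation=cv2.INTER_CUBIC))
cv2.imwrite("pics/w1s.png",cv2.resize(im[145:275,175:270],None,fx=4.5,fy=4.5,interpolation=cv2.INTER_CUBIC))
```

```text
(no output)
```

View pics/w1r.png

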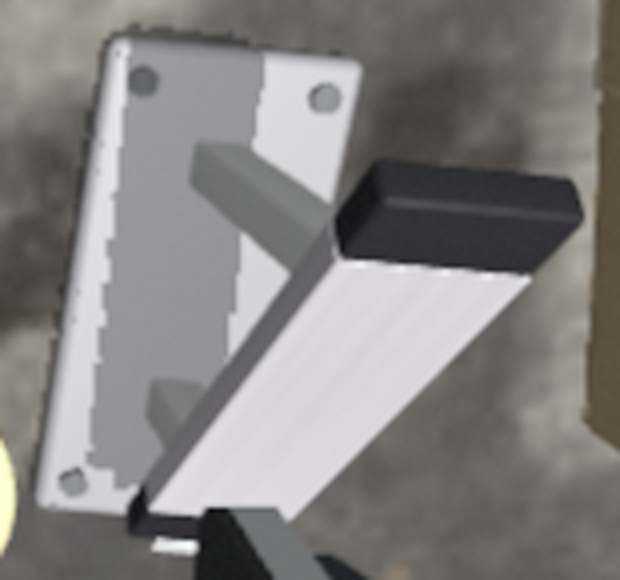

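View pics/w1s.png

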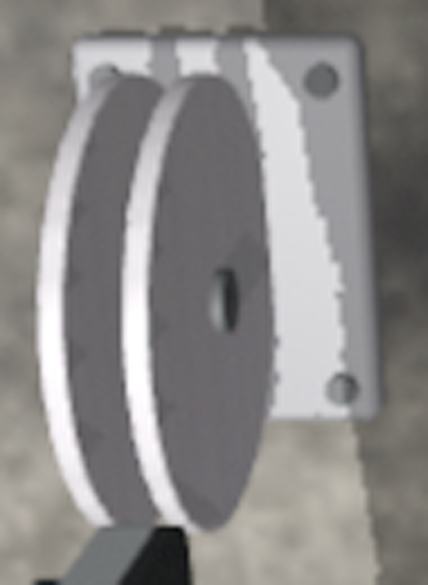

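Run:
```python
from h import *
import pickle
np.set_printoptions(suppress=True,precision=2)
m=pickle.load(open("w1.pkl","rb")); w=(m["K"],m["position"],Ro.from_euler('xyz',m["rotation"]).as_matrix())
c=cam("top"); cs=cam("side")
def foot(px,z): return np.array([onz(w,*p,z)[:2] for p in px])
r=foot(crop([(108,38),(362,62),(38,505)],4,(370,135)),12)
s=foot(crop([(73,40),(360,38),(378,417)],4.5,(175,145)),14)
print(r,np.linalg.norm(r[0]-r[2]),np.linalg.norm(r[0]-r[1]));d=r[0]-r[2];e=r[0]-r[1]
print("rack",(r[1]+r[2])/2,np.arctan2(d[1],d[0]),np.arctan2(-e[0],e[1]))
print(s,np.linalg.norm(s[0]-s[1]),np.linalg.norm(s[2]-s[1]));d=s[1]-s[2];e=s[0]-s[1]
print("stand",(s[0]+s[2])/2,np.arctan2(d[1],d[0]),np.arctan2(-e[0],e[1]))
def tri(a,b):
    p1,d1=a;p2,d2=b; d1=d1/np.linalg.norm(d1);d2=d2/np.linalg.norm(d2)
    t=np.linalg.lstsq(np.c_[d1,-d2],p2-p1,rcond=None)[0]
    q1=p1+d1*t[0];q2=p2+d2*t[1]; return (q1+q2)/2,np.linalg.norm(q1-q2)
T=lambda p:crop(p,4.4,(355,195)); W=lambda p:crop(p,4,(370,135))
P=[]
for a,b in [((233,110),(340,260)),((355,137),(530,275)),((140,435),(150,510))]:
    q,e=tri(ray(c,*T(a)),ray(w,*W(b))); P.append(q); print(q,e)
P=np.array(P); print("width",np.linalg.norm(P[1]-P[0])); d=P[0]-P[2]; L=np.linalg.norm(d); print("len",L,"elev",np.degrees(np.arcsin(d[2]/L)),"yaw",np.arctan2(d[1],d[0]))
v=P[1]-P[0]; print("yaw from width",np.arctan2(v[0],-v[1])*1)
u=d/L; n=np.cross(u,-v/np.linalg.norm(v)); 
print("n",n,"mid upper face", (P[1]+P[2])/2, "mid", (P[1]+P[2])/2-6*n)
```

```text
[[ 584.73  -25.37]
 [ 568.83 -106.62]
 [ 420.65    4.71]] 166.80761248161394 82.79967083394554
rack [494.74 -50.95] -0.1813228667120366 -0.19325036130829717
[[599.44 239.18]
 [591.81 157.35]
 [474.85 170.03]] 82.18696735369943 117.64566088068136
stand [537.15 204.6 ] -0.10798239783348064 -0.09293411647632716
[556.5  -42.9  165.33] 2.377607028710923
[548.45 -85.74 163.8 ] 2.9815981759581667
[447.18 -22.72  70.7 ] 3.055101254058468
width 43.621008026788196
len 145.98730940572506 elev 40.40685288069079 yaw -0.1825684467160551
yaw from width -0.1856942985761571
n [-0.64  0.09  0.76] mid upper face [497.82 -54.23 117.25] mid [501.67 -54.79 112.69]
```

```bash
cat >> h.py <<'E'
MID=np.array([501.5,-54,114.5]); RYAW=-0.187; ST=np.array([537,203.5,130.]); SYAW=-0.098
RG=Ro.from_euler('xyz',[np.pi,-np.radians(40),RYAW])
TZ=RG.as_matrix()[:,2]
GRPY=[np.pi,-np.radians(40),RYAW]
E
python3 - <<'E'
from h import *
np.set_printoptions(suppress=True,precision=3)
print(TZ)
for f in (0,1):
  RR=RG*Ro.from_euler('z',np.pi*f); 
  for d in (-60,21):
    print(f,d,solve_ik(MID+TZ*d,RR.as_euler('xyz')))
  for p in ([537,203,250],[537,203,111],[577,200,111],[497,207,111]):
    R2=Ro.from_euler('xyz',[np.pi,0,SYAW+np.pi*f]); print(solve_ik(p,R2.as_euler('xyz')))
print(bot.get_state()['t'])
E
```

```text
[ 0.632 -0.12  -0.766]
0 -60 [-0.313 -0.089 -1.222 -0.257  0.081  3.045]
0 21 [-0.292  0.217 -1.203 -0.545  0.067  3.061]
[ 0.233  0.36  -0.095  1.116  0.    -2.811]
[ 0.233  0.475 -0.296  0.8    0.    -2.811]
[ 0.213  0.535 -0.191  0.844  0.    -2.831]
[ 0.258  0.417 -0.393  0.761  0.    -2.786]
1 -60 [-0.313 -0.089 -1.222 -0.257  0.081 -0.097]
1 21 [-0.292  0.217 -1.203 -0.545  0.067 -0.081]
[ 0.233  0.36  -0.095  1.116  0.     0.331]
[ 0.233  0.475 -0.296  0.8    0.     0.331]
[ 0.213  0.535 -0.191  0.844  0.     0.311]
[ 0.258  0.417 -0.393  0.761  0.     0.356]
4.4417
```

```bash
cat >> h.py <<'E'
GR=(RG*Ro.from_euler('z',np.pi)).as_euler('xyz')
SR=Ro.from_euler('xyz',[np.pi,0,SYAW+np.pi]).as_euler('xyz')
E
python3 - <<'E'
from h import *
np.set_printoptions(suppress=True,precision=3)
bot.move_ptp(MID-TZ*60,GR)
bot.grip(0.78,100)
import pickle
m=imaging.camera_model("wrist"); im=imaging.capture("wrist"); cv2.imwrite("pics/w2.png",im)
pickle.dump(m,open("w2.pkl","wb"))
w=(m["K"],m["position"],Ro.from_euler('xyz',m["rotation"]).as_matrix())
B=RG.as_matrix()
Rb=np.c_[B[:,0],-B[:,1],-B[:,2]]
P=[MID+Rb@[x,y,6] for x,y in [(95,22),(95,-22),(-95,-22),(-95,22)]]+[MID+Rb@[0,0,6]]
pp=proj(w,P); print(pp)
for p in pp: cv2.circle(im,tuple(int(round(v)) for v in p),3,(0,0,255),-1) if np.all(np.abs(p)<2000) else 0
cv2.imwrite("pics/w2a.png",im)
print(bot.get_state())
E
```

```text
[[347.008 350.562]
 [283.747 350.57 ]
 [273.061  55.323]
 [356.153  55.329]
 [315.045 222.949]]
{'t': 7.3167, 'qpos': array([-0.313, -0.089, -1.222, -0.257,  0.081, -0.097]), 'joint_velocities': array([-0.001,  0.002, -0.001, -0.003,  0.001, -0.   ]), 'effort': array([  0.001, -16.31 ,  21.317,  -5.284,   0.201,  -0.   ]), 'tcp_pos': array([463.649, -46.832, 160.451]), 'orientation': array([-3.142,  0.698,  2.955]), 'contact_force': array([0.315, 0.213, 0.984]), 'wrist_torque': array([ 0.159,  0.594, -0.06 ]), 'opening': 0.7787361495657225}
```

View pics/w2a.png

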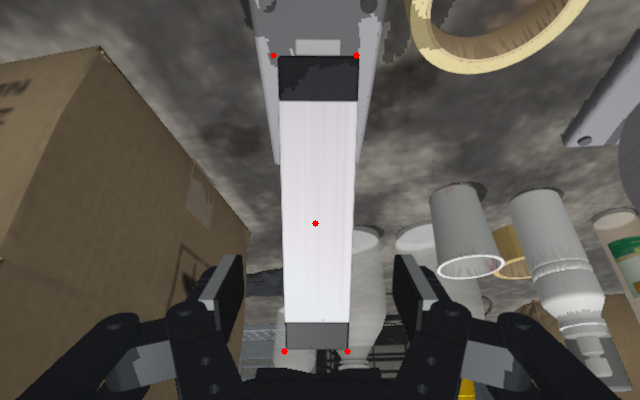

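Run:
```python
from h import *
np.set_printoptions(suppress=True,precision=3)
print(bot.movel(MID+TZ*21,max_speed=80,threshold=12))
print(bot.get_state()['tcp_pos'],MID+TZ*21)
bot.grip(0.3,80)
s=bot.get_state(); print(s['opening'],s['contact_force'],s['wrist_torque'],s['t'])
bot.movel(MID-TZ*50,max_speed=100)
s=bot.get_state(); print(s['opening'],s['contact_force'],s['wrist_torque'],s['t'])
cv2.imwrite("pics/w3.png",imaging.capture("wrist"))
```

```text
False
[514.637 -56.436  98.609] [514.763 -56.51   98.413]
0.49838455014207994 [-4.982  0.774  7.689] [-0.077  0.579 -0.126] 8.825
0.5025728108921326 [ 0.161  0.074 -2.683] [ 0.192  0.957 -0.04 ] 9.6833
```

View pics/w3.png

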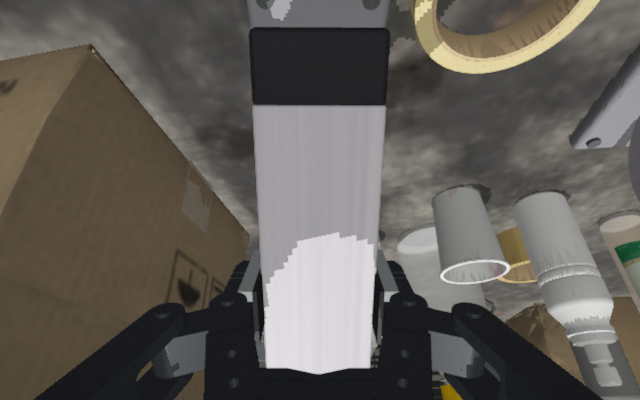

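Run:
```python
from h import *
np.set_printoptions(suppress=True,precision=4)
bot.move_ptp([500,60,280],SR); bot.dwell(.3)
F,T,_,_=avg(75,.02); print(F,T)
s=bot.get_state(); print(s['effort'],s['qpos'],s['t'],s['tcp_pos'],s['opening'])
u=np.array([np.cos(SYAW),np.sin(SYAW),0]); y=np.array([-u[1],u[0],0])
print("lever along u", -(T@y)/F[2]*1000*-1*-1, "naive m", (T@y)/(-F[2])*1000, "cross",(T@u)/F[2]*1000)
c=cam("top")
cv2.imwrite("pics/t3.png",imaging.capture("top")); cv2.imwrite("pics/s3.png",imaging.capture("side")); cv2.imwrite("pics/w4.png",imaging.capture("wrist"))
```

```text
[-0.005   0.0698 -2.5584] [ 0.0094  0.0423 -0.0003]
[  0.0001 -40.0625  28.0057  -0.0414  -0.0034   0.    ] [-0.0272  0.2107 -0.2226  1.1375 -0.      0.0707] 12.575 [499.9976  60.002  280.0103] 0.49643073601113097
lever along u 16.823981217226592 naive m 16.823981217226592 cross -2.04510857306561
```

View pics/s3.png

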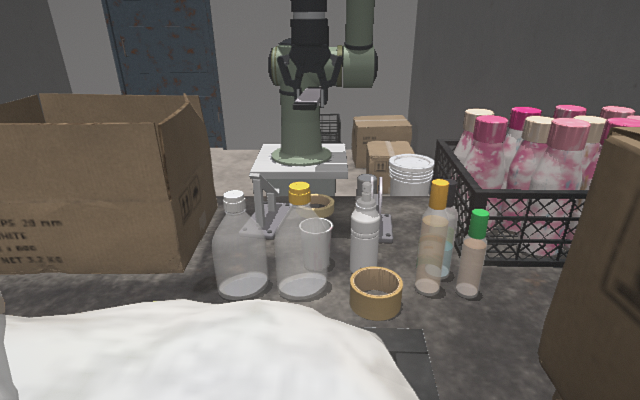

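View pics/t3.png

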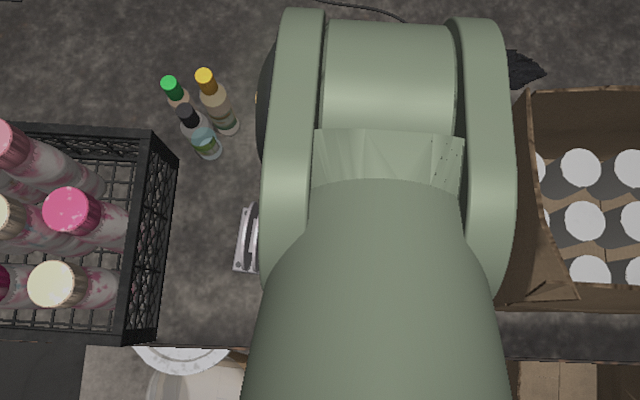

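View pics/w4.png

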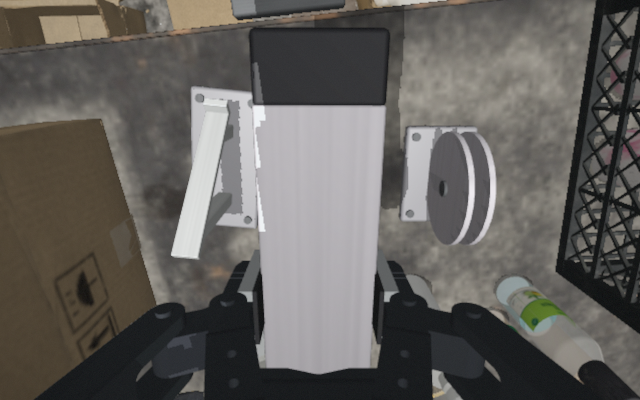

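Run:
```python
from h import *
im=cv2.imread("pics/w4.png")
cv2.imwrite("pics/w4s.png",cv2.resize(im[115:255,395:505],None,fx=4,fy=4,interpolation=cv2.INTER_CUBIC))
s=cv2.imread("pics/s3.png")
cv2.imwrite("pics/s3c.png",cv2.resize(s[60:140,260:380],None,fx=5,fy=5,interpolation=cv2.INTER_CUBIC))
```

```text
(no output)
```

View pics/w4s.png

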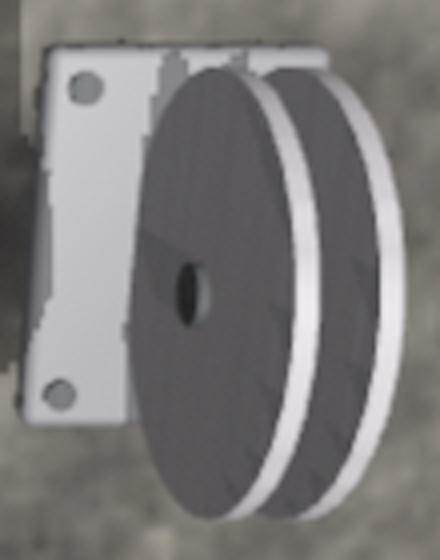

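View pics/s3c.png

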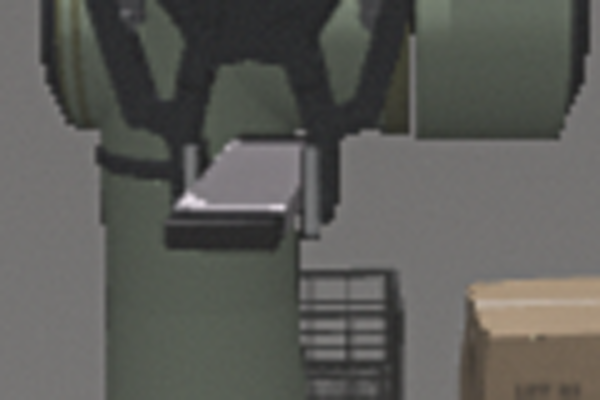

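Run:
```python
from h import *
np.set_printoptions(suppress=True,precision=2)
w=cam("wrist")
s=np.array([onz(w,*p,14)[:2] for p in crop([(48,48),(328,50),(22,423)],4,(395,115))])
d=s[2]-s[0]; e=s[1]-s[0]; print(s,np.hypot(*d),np.hypot(*e),(s[1]+s[2])/2,np.arctan2(d[1],d[0]),np.arctan2(-e[0],e[1]))
u=np.array([np.cos(SYAW),np.sin(SYAW),0])
p=ST-16.5*u
bot.move_ptp([p[0],p[1],180],SR)
bot.movel([p[0],p[1],124],max_speed=80); bot.dwell(.15)
s=bot.get_state(); print(s['tcp_pos'],s['t'])
cv2.imwrite("pics/w5.png",imaging.capture("wrist"));cv2.imwrite("pics/s5.png",imaging.capture("side"))
```

```text
[[472.73 168.89]
 [481.33 250.58]
 [589.58 158.23]] 117.33679272645743 82.1403884860659 [535.46 204.4 ] -0.09100164146706265 -0.10496009879006767
[521.12 205.25 124.68] 14.4667
```

View pics/w5.png

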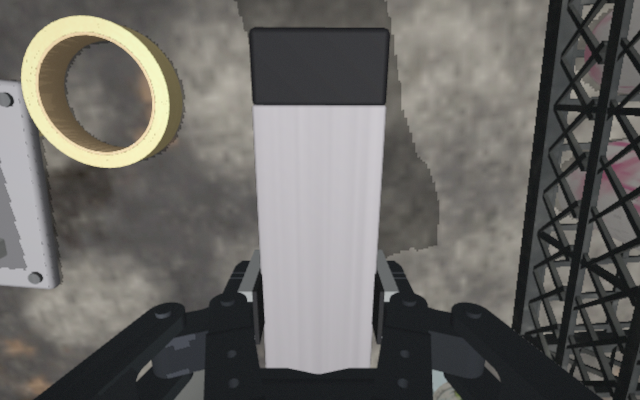

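View pics/s5.png

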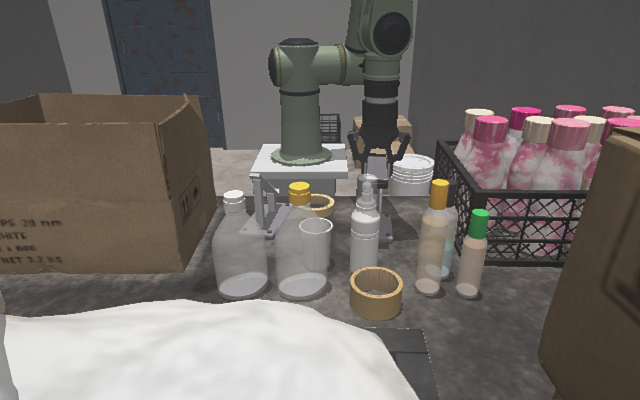

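```bash
python3 - <<'E'
from h import *
np.set_printoptions(suppress=True,precision=3)
x,y=520.1,205.3
r=bot.movel([x,y,107],max_speed=12,threshold=3)
s=bot.get_state(); print(r,s['tcp_pos'],s['t'],s['contact_force'],s['effort'])
F,T,_,_=avg(10,.02);print(F,T)
cv2.imwrite("pics/w6.png",imaging.capture("wrist"));cv2.imwrite("pics/s6.png",imaging.capture("side"))
E
python3 -c "
import cv2
s=cv2.imread('pics/s6.png');cv2.imwrite('pics/s6c.png',cv2.resize(s[130:270,320:440],None,fx=4.2,fy=4.2,interpolation=cv2.INTER_CUBIC))"
```

```text
True [520.248 205.2   114.43 ] 15.4167 [-0.188 -0.491  3.412] [ -0.042 -44.874  21.603  -0.074   0.017   0.   ]
[-0.204  0.071  5.198] [-0.005 -0.022 -0.001]
```

View pics/s6c.png

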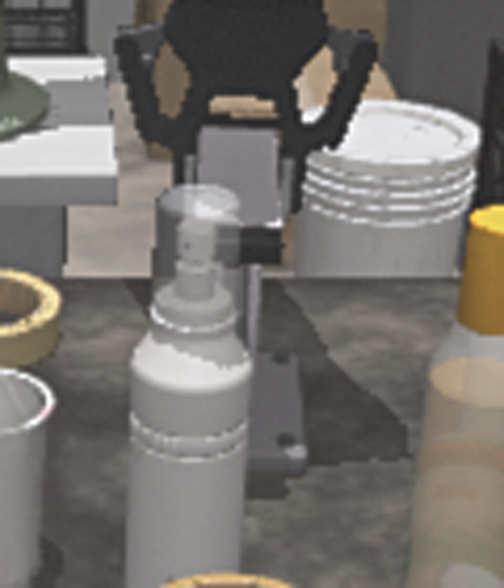

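```bash
python3 - <<'E'
from h import *
np.set_printoptions(suppress=True,precision=3)
s=bot.get_state(); p=s['tcp_pos']; print(p)
for dz in (.4,.8):
    bot.movel([p[0],p[1],p[2]+dz],max_speed=5); bot.dwell(.1)
    F,T,_,_=avg(10,.02);print(F,T,bot.get_state()['effort'][3])
    if F[2]<1: break
bot.grip(0.56,20); s=bot.get_state(); print(s['opening'],s['t'])
bot.grip(0.66,20); bot.dwell(.4)
cv2.imwrite("pics/w7.png",imaging.capture("wrist"));cv2.imwrite("pics/s7.png",imaging.capture("side"))
print(bot.get_state()['t'])
E
python3 -c "
import cv2
s=cv2.imread('pics/s7.png');cv2.imwrite('pics/s7c.png',cv2.resize(s[130:270,320:440],None,fx=4.2,fy=4.2,interpolation=cv2.INTER_CUBIC))"
```

```text
[520.244 205.199 114.395]
[ 0.89   0.322 -0.664] [ 0.036 -0.139  0.029] 0.40875001810491085
0.560958279322606 16.7083
17.4583
```

View pics/s7c.png

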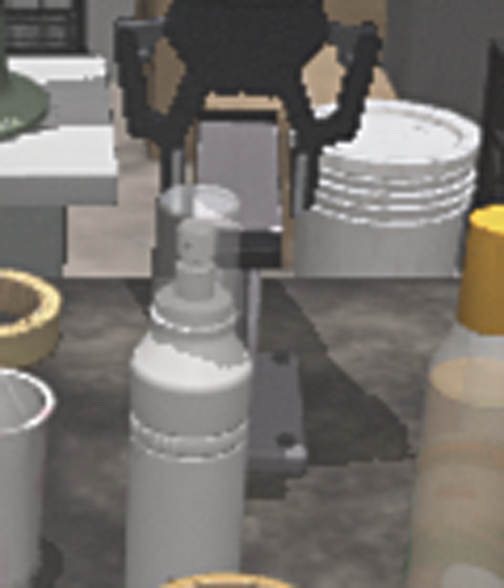

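View pics/w7.png

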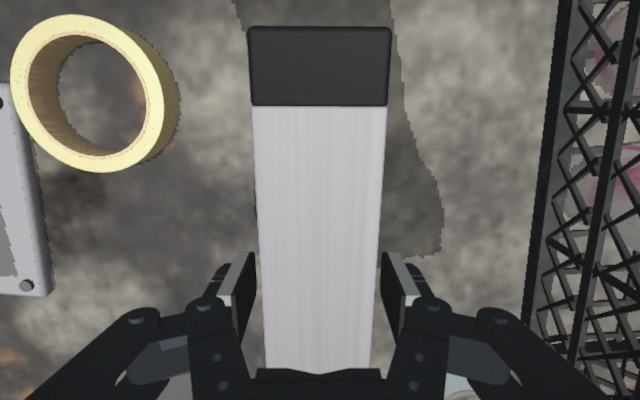

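```bash
cat > tilt.py <<'E'
from h import *
def tilt(fn,dbg=False):
    m=imaging.camera_model("wrist");K=m["K"];R=Ro.from_euler('xyz',m["rotation"]).as_matrix();pos=m["position"]
    g=cv2.GaussianBlur(cv2.imread(fn,0),(3,3),0).astype(float)
    pts=[]
    for v in list(range(112,245,3)):
        row=np.gradient(g[v]); 
        l=235+np.argmax(row[235:290]); r=350+np.argmin(row[350:405])
        def sub(a,i):
            a=np.abs(a);d=a[i-1]-2*a[i]+a[i+1]; return i+(0.5*(a[i-1]-a[i+1])/d if d else 0)
        l=sub(row,l);r=sub(row,r); pts.append((v,l,r))
    pts=np.array(pts); w=pts[:,2]-pts[:,1]
    p=np.polyfit(pts[:,0],w,1); res=w-np.polyval(p,pts[:,0]); k=np.abs(res)<1.5
    p=np.polyfit(pts[k,0],w[k],1)
    # fill end rows
    P=[]
    for v in (30,105,240):
        z=K[0,0]*44/np.polyval(p,v); u=K[0,2]
        c=np.array([(u-K[0,2])/K[0,0]*z,-(v-K[1,2])/K[0,0]*z,-z]); P.append(pos+R@c)
    P=np.array(P); d=P[2]-P[0]
    return np.arctan2(d[2],np.hypot(d[0],d[1])),P,k.sum()
E
python3 - <<'E'
from tilt import *
np.set_printoptions(suppress=True,precision=2)
for f in ("w3","w4","w5","w6","w7"):
    print(f,tilt(f"pics/{f}.png"))
E
```

```text
w3 (np.float64(-0.011650200382354209), array([[426.95, 216.02, 140.61],
       [449.2 , 213.83, 140.35],
       [497.51, 209.09, 139.78]]), np.int64(41))
w4 (np.float64(-0.31633307458704735), array([[430.37, 215.7 , 161.73],
       [448.75, 213.89, 155.68],
       [497.58, 209.08, 139.62]]), np.int64(10))
w5 (np.float64(0.016450787454959866), array([[426.71, 216.04, 139.13],
       [449.23, 213.83, 139.51],
       [497.28, 209.11, 140.3 ]]), np.int64(45))
w6 (np.float64(0.02501583587205171), array([[426.61, 216.05, 138.49],
       [449.24, 213.83, 139.06],
       [497.3 , 209.11, 140.27]]), np.int64(45))
w7 (np.float64(-0.013479479900767458), array([[427.26, 215.99, 142.5 ],
       [449.15, 213.84, 142.2 ],
       [496.73, 209.17, 141.56]]), np.int64(45))
```

Run:
```python
from tilt import *
import pickle
bot.grip(0.9); 
p=bot.get_state()['tcp_pos']
u=np.array([np.cos(SYAW),np.sin(SYAW),0])
bot.movel([p[0],p[1],p[2]+40],max_speed=60)
q=p+[0,0,150]-60*u
bot.movel(q,max_speed=150); bot.dwell(.1)
m=imaging.camera_model("wrist");pickle.dump(m,open("w8.pkl","wb"))
for i in range(3):
    cv2.imwrite(f"pics/w8_{i}.png",imaging.capture("wrist")); bot.dwell(.25)
cv2.imwrite("pics/s8.png",imaging.capture("side"))
s=cv2.imread('pics/s8.png');cv2.imwrite('pics/s8c.png',cv2.resize(s[130:270,320:440],None,fx=4.2,fy=4.2,interpolation=cv2.INTER_CUBIC))
a=cv2.imread("pics/w8_0.png",0).astype(int);b=cv2.imread("pics/w8_2.png",0).astype(int)
print(np.abs(a-b).max(),bot.get_state()['t'])
```

```text
145 20.65
```

View pics/s8c.png

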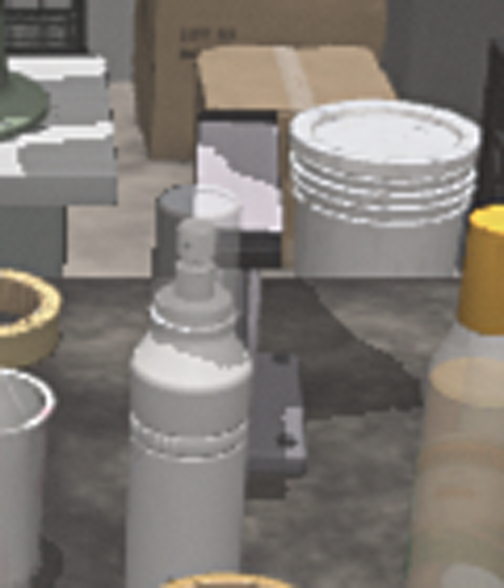

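View pics/w8_2.png

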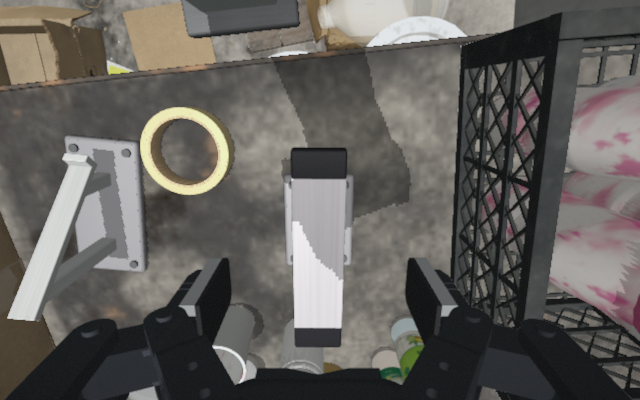

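Run:
```python
import cv2,numpy as np
a=[cv2.imread(f"pics/w8_{i}.png") for i in range(3)]
d=np.abs(a[0].astype(int)-a[2]).max(2)
ys,xs=np.where(d>25); print(len(ys), [(x,y) for x,y in zip(xs,ys) if 270<x<370][:60])
z=[cv2.resize(i[140:355,280:360],None,fx=2.7,fy=2.7,interpolation=cv2.INTER_CUBIC) for i in a]
cv2.imwrite("pics/w8z.png",np.hstack(z))
cv2.imwrite("pics/w8y.png",np.hstack([cv2.resize(a[2][140:190,280:360],None,fx=5,fy=5,interpolation=cv2.INTER_CUBIC),cv2.resize(a[2][310:360,280:360],None,fx=5,fy=5,interpolation=cv2.INTER_CUBIC)]))
```

```text
10376 [(np.int64(297), np.int64(0)), (np.int64(298), np.int64(0)), (np.int64(297), np.int64(1)), (np.int64(330), np.int64(2)), (np.int64(327), np.int64(3)), (np.int64(328), np.int64(3)), (np.int64(327), np.int64(4)), (np.int64(298), np.int64(10)), (np.int64(298), np.int64(11)), (np.int64(299), np.int64(20)), (np.int64(299), np.int64(21)), (np.int64(299), np.int64(24)), (np.int64(299), np.int64(25)), (np.int64(297), np.int64(26)), (np.int64(298), np.int64(26)), (np.int64(299), np.int64(26)), (np.int64(290), np.int64(27)), (np.int64(291), np.int64(27)), (np.int64(292), np.int64(27)), (np.int64(293), np.int64(27)), (np.int64(294), np.int64(27)), (np.int64(295), np.int64(27)), (np.int64(296), np.int64(27)), (np.int64(297), np.int64(27)), (np.int64(298), np.int64(27)), (np.int64(281), np.int64(28)), (np.int64(282), np.int64(28)), (np.int64(283), np.int64(28)), (np.int64(284), np.int64(28)), (np.int64(285), np.int64(28)), (np.int64(286), np.int64(28)), (np.int64(287), np.int64(28)), (np.int64(291), np.int64(28)), (np.int64(292), np.int64(28)), (np.int64(293), np.int64(28)), (np.int64(294), np.int64(28)), (np.int64(295), np.int64(28)), (np.int64(296), np.int64(28)), (np.int64(328), np.int64(28)), (np.int64(331), np.int64(28)), (np.int64(332), np.int64(28)), (np.int64(271), np.int64(29)), (np.int64(272), np.int64(29)), (np.int64(273), np.int64(29)), (np.int64(274), np.int64(29)), (np.int64(275), np.int64(29)), (np.int64(276), np.int64(29)), (np.int64(277), np.int64(29)), (np.int64(278), np.int64(29)), (np.int64(279), np.int64(29)), (np.int64(282), np.int64(29)), (np.int64(283), np.int64(29)), (np.int64(284), np.int64(29)), (np.int64(285), np.int64(29)), (np.int64(286), np.int64(29)), (np.int64(287), np.int64(29)), (np.int64(272), np.int64(30)), (np.int64(273), np.int64(30)), (np.int64(274), np.int64(30)), (np.int64(275), np.int64(30))]
```

View pics/w8z.png

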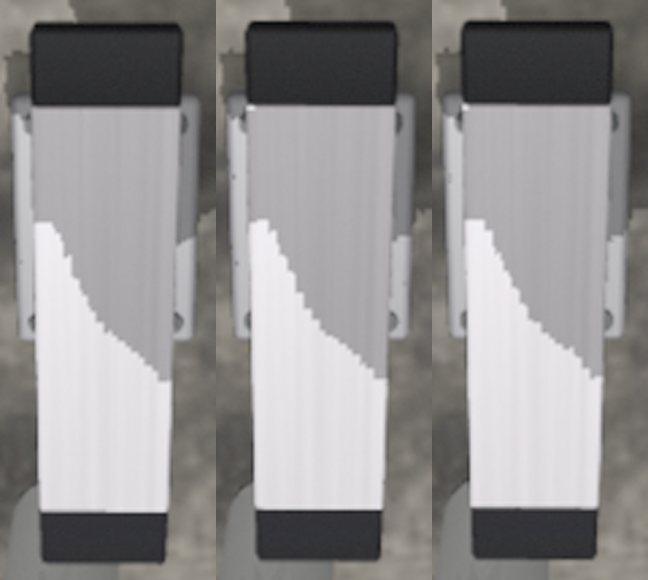

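View pics/w8y.png

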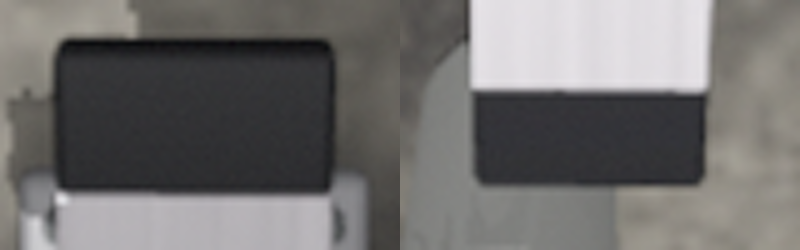

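Run:
```python
from h import *
np.set_printoptions(suppress=True,precision=3)
im=imaging.capture("wrist"); cv2.imwrite("pics/w9.png",im)
m=imaging.camera_model("wrist");K=m["K"];R=Ro.from_euler('xyz',m["rotation"]).as_matrix()@np.diag([1,-1,-1.])
a=cv2.imread("pics/w8_2.png"); print("settled diff",(np.abs(im.astype(int)-a).max(2)>25).sum())
g=cv2.GaussianBlur(cv2.cvtColor(im,cv2.COLOR_BGR2GRAY),(3,3),0).astype(float)
def sub(a,i):
    d=a[i-1]-2*a[i]+a[i+1]; return i+(0.5*(a[i-1]-a[i+1])/d if d else 0)
def seam(lo,hi,sign):
    v=[]
    for x in range(300,338,3):
        gr=sign*np.gradient(g[:,x]); i=lo+np.argmax(gr[lo:hi]); v.append(sub(gr,i))
    return np.median(v)
rn=seam(170,186,1); rf=seam(318,338,-1); re=seam(340,354,1)
def edges(r):
    L=[];Rr=[]
    for v in r:
        gr=np.abs(np.gradient(g[v])); i=282+np.argmax(gr[282:306]); j=332+np.argmax(gr[332:356]); L.append(sub(gr,i));Rr.append(sub(gr,j))
    return np.array(L),np.array(Rr)
rows=np.arange(182,326,2); L,Rr=edges(rows)
def rob(y):
    k=np.ones(len(y),bool)
    for _ in range(5):
        p=np.polyfit(rows[k],y[k],1); e=np.abs(y-np.polyval(p,rows)); k=e<max(.4,1.5*np.median(e))
    return p,k.sum(),np.median(e)
pl,pr=rob(L),rob(Rr); print(rn,rf,re,pl,pr)
w=lambda r:np.polyval(pr[0],r)-np.polyval(pl[0],r)
I=[];O=[]
for r,X in ((rn,-73),(rf,73),(re,95)):
    I+=[(np.polyval(pl[0],r),r),(np.polyval(pr[0],r),r)]; O+=[(X,-22,0),(X,22,0)]
O=np.array(O,float);I=np.array(I)
for sel in (slice(0,4),slice(0,6)):
    ok,rv,tv=cv2.solvePnP(O[sel],I[sel],K,None,flags=cv2.SOLVEPNP_ITERATIVE)
    Rb=R@cv2.Rodrigues(rv)[0]; t=m["position"]+R@tv.ravel()
    pe=cv2.projectPoints(O[sel],rv,tv,K,None)[0].reshape(-1,2)-I[sel]
    print("bar x axis",Rb[:,0],"tilt",np.arcsin(Rb[2,0]),"roll",np.arcsin(Rb[2,1]),"mid upper",t,"err",np.abs(pe).max())
print(bot.get_state()['t'])
```

```text
settled diff 49
178.54347826086956 327.75757575757575 346.8333333333333 (array([  0.087, 266.908]), np.int64(52), np.float64(1.1801778967632117)) (array([ -0.101, 372.579]), np.int64(43), np.float64(1.4766692531095487))
bar x axis [ 0.959 -0.1   -0.265] tilt -0.26855149403166545 roll -0.008097562853159405 mid upper [506.764 208.13  178.23 ] err 3.5917549373155566
bar x axis [ 0.969 -0.101 -0.224] tilt -0.22628874420182093 roll -0.0075360551540894485 mid upper [509.678 207.838 172.354] err 4.158455163284998
20.7
```

```bash
cat > pnp.py <<'E'
from h import *
def level(fn,m,l0=(290.8,293.8),r0=(345.8,341.4),r=(178.5,327.8)):
    im=cv2.imread(fn);K=m["K"];R=Ro.from_euler('xyz',m["rotation"]).as_matrix()@np.diag([1,-1,-1.])
    g=cv2.GaussianBlur(cv2.cvtColor(im,cv2.COLOR_BGR2GRAY),(3,3),0).astype(float)
    def sub(a,i):
        d=a[i-1]-2*a[i]+a[i+1]; return i+(0.5*(a[i-1]-a[i+1])/d if d else 0)
    def seam(c,sign):
        v=[]
        for x in range(300,338,3):
            gr=sign*np.gradient(g[:,x]); lo=int(c)-5; i=lo+np.argmax(gr[lo:lo+11]); v.append(sub(gr,i))
        return np.median(v)
    rn=seam(r[0],1); rf=seam(r[1],-1); re=seam(r[1]+19,1)
    rows=np.arange(int(rn)+5,int(rf)-2,2)
    def edge(e,sg):
        y=[]
        for v in rows:
            x=np.interp(v,r,e); lo=int(round(x))-2; gr=sg*np.gradient(g[v]); i=lo+np.argmax(gr[lo:lo+5]); y.append(sub(gr,i) if lo<i<lo+4 else np.nan)
        y=np.array(y);k=~np.isnan(y)
        for _ in range(5):
            p=np.polyfit(rows[k],y[k],1); er=np.abs(y-np.polyval(p,rows)); k=er<.5
        return p,k.sum(),np.nanmedian(er)
    pl,pr=edge(l0,1),edge(r0,-1)
    I=[];O=[]
    for rr,X in ((rn,-73),(rf,73),(re,95)):
        I+=[(np.polyval(pl[0],rr),rr),(np.polyval(pr[0],rr),rr)]; O+=[(X,-22,0),(X,22,0)]
    O=np.array(O,float);I=np.array(I); print("rows",rn,rf,re,pl[1:],pr[1:],I[:4,0])
    for sel in (slice(0,4),slice(0,6)):
        ok,rv,tv=cv2.solvePnP(O[sel],I[sel],K,None)
        Rb=R@cv2.Rodrigues(rv)[0]; t=m["position"]+R@tv.ravel()
        pe=cv2.projectPoints(O[sel],rv,tv,K,None)[0].reshape(-1,2)-I[sel]
        print("yaw",np.arctan2(Rb[1,0],Rb[0,0]),"tilt",np.arcsin(Rb[2,0]),"mid upper",t,"err",np.abs(pe).max())
    # row-only: given pivot height, intersect known lengths
E
python3 - <<'E'
from pnp import *
np.set_printoptions(suppress=True,precision=3)
m=imaging.camera_model("wrist"); level("pics/w9.png",m)
# prediction for a level bar, mid upper face z=142, at several tilts: rows of seams
K,p,R=w=cam("wrist"); u=np.array([np.cos(-.1),np.sin(-.1),0]); 
for mx in (518,521,524):
  for t in (-.04,-.02,0,.02,.04):
    d=np.array([np.cos(t)*u[0],np.cos(t)*u[1],np.sin(t)]); c0=np.array([mx,205.2,142.])
    c0[2]+= (mx-536.5)*np.tan(t)
    P=proj(w,[c0+d*x for x in(-73,73,95)]); print(mx,t,P[:,1])
cs=cam("side")
for t in (-.04,-.02,0,.02,.04):
    d=np.array([np.cos(t)*u[0],np.cos(t)*u[1],np.sin(t)]);c0=np.array([520.5,205.2,142+(-16)*np.tan(t)])
    P=proj(cs,[c0+d*x for x in(-95,-73,73,95)]); print("side",t,((P+.5)-[320,130])*4.2-.5)
E
```

```text
rows 178.54347826086956 327.75757575757575 346.8333333333333 (np.int64(54), np.float64(0.12010746657531968)) (np.int64(57), np.float64(0.13214415902359633)) [291.379 345.57  293.894 341.069]
yaw -0.10373084904129576 tilt -0.02609269413879635 mid upper [523.626 206.496 135.897] err 0.3445188638074228
yaw -0.10375847174719867 tilt -0.025786704512910666 mid upper [523.524 206.501 136.187] err 0.36649827259697076
518 -0.04 [174.116 326.878 345.904]
518 -0.02 [173.541 327.686 347.096]
518 0 [173.011 328.474 348.266]
518 0.02 [172.522 329.24  349.413]
518 0.04 [172.076 329.983 350.535]
521 -0.04 [177.798 329.513 348.422]
521 -0.02 [177.22  330.371 349.666]
521 0 [176.685 331.208 350.89 ]
521 0.02 [176.192 332.024 352.092]
521 0.04 [175.741 332.819 353.271]
524 -0.04 [181.454 332.133 350.924]
524 -0.02 [180.874 333.039 352.222]
524 0 [180.336 333.927 353.5  ]
524 0.02 [179.84  334.794 354.758]
524 0.04 [179.385 335.641 355.993]
side -0.04 [[237.918 109.26 ]
 [237.978 123.256]
 [238.448 232.388]
 [238.532 251.778]]
side -0.02 [[237.725 112.855]
 [237.82  126.186]
 [238.565 230.304]
 [238.697 248.835]]
side 0 [[237.533 116.465]
 [237.663 129.129]
 [238.682 228.193]
 [238.863 245.854]]
side 0.02 [[237.341 120.09 ]
 [237.506 132.084]
 [238.799 226.057]
 [239.029 242.836]]
side 0.04 [[237.15  123.728]
 [237.35  135.052]
 [238.915 223.897]
 [239.195 239.785]]
```

Run:
```python
from h import *
np.set_printoptions(suppress=True,precision=3)
u=np.array([np.cos(SYAW),np.sin(SYAW),0])
p=np.array([520.2,205.2,114.6])
bot.movel(p+[0,0,45],max_speed=150)
bot.movel(p,max_speed=80,threshold=8); bot.dwell(.1)
bot.grip(0.3,40); s=bot.get_state(); print(s['opening'],s['tcp_pos'],s['t'])
bot.movel(p+[0,0,6],max_speed=40); bot.dwell(.1)
cv2.imwrite("pics/w10.png",imaging.capture("wrist"))
q=p-1.6*u
bot.movel(q+[0,0,6],max_speed=20); bot.dwell(.2)
r=bot.movel(q+[0,0,-7],max_speed=10,threshold=2.5)
s=bot.get_state(); print(r,s['tcp_pos'],s['t'])
bot.movel([q[0],q[1],s['tcp_pos'][2]+.3],max_speed=5); bot.dwell(.15)
F,T,_,_=avg(8,.02); print(F,T)
bot.grip(0.56,20); bot.grip(0.66,20); bot.dwell(.3)
bot.grip(0.9)
bot.movel(q+[0,0,40],max_speed=60)
bot.movel(q+[0,0,150]-60*u,max_speed=150); bot.dwell(.5)
cv2.imwrite("pics/w11.png",imaging.capture("wrist")); cv2.imwrite("pics/s11.png",imaging.capture("side"))
print(bot.get_state()['t'])
s=cv2.imread('pics/s11.png');s8=cv2.imread('pics/s8.png')
cv2.imwrite('pics/s11c.png',np.hstack([cv2.resize(k[140:210,350:400],None,fx=7,fy=7,interpolation=cv2.INTER_CUBIC) for k in (s8,s)]))
from pnp import level
m=imaging.camera_model("wrist"); level("pics/w11.png",m)
```

```text
0.5077012908893759 [520.583 205.236 115.069] 22.8583
True [518.558 205.341 115.09 ] 24.45
[0.625 0.253 1.03 ] [ 0.047 -0.121 -0.002]
28.75
rows 177.22222222222223 329.35897435897436 349.14285714285717 (np.int64(57), np.float64(0.1362238921850576)) (np.int64(57), np.float64(0.14511997599629467)) [291.998 345.607 293.907 341.546]
yaw -0.10397247613940708 tilt 0.0116944946710904 mid upper [521.372 206.832 135.229] err 0.3859472777199926
yaw -0.10400651390356562 tilt 0.010964838202290998 mid upper [521.237 206.839 135.587] err 0.41655951134026736
```

View pics/s11c.png

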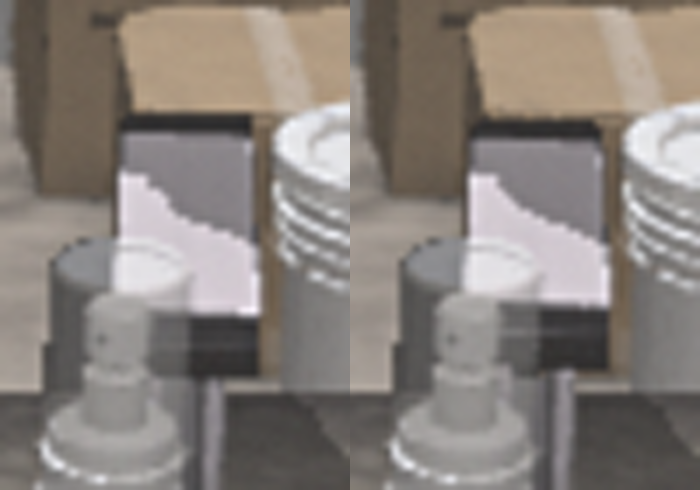

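View pics/w11.png

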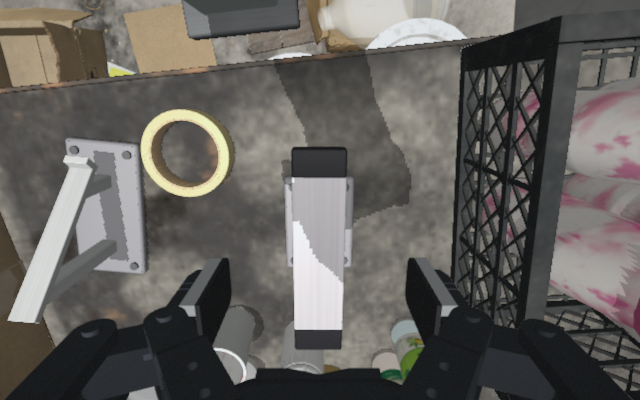

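Run:
```python
from h import *
bot.dwell(.4)
b=imaging.capture("side"); a=cv2.imread("pics/s11.png"); print((np.abs(a.astype(int)-b).max(2)>25).sum()); cv2.imwrite("pics/s12.png",b)
s=bot.get_state(); print(s['t'],s['tcp_pos'])
bot.sign_off()
```

```text
24
29.2 [458.88683236 211.23207414 264.62393744]
the job is handed in; nothing more can be done
```

View pics/s12.png

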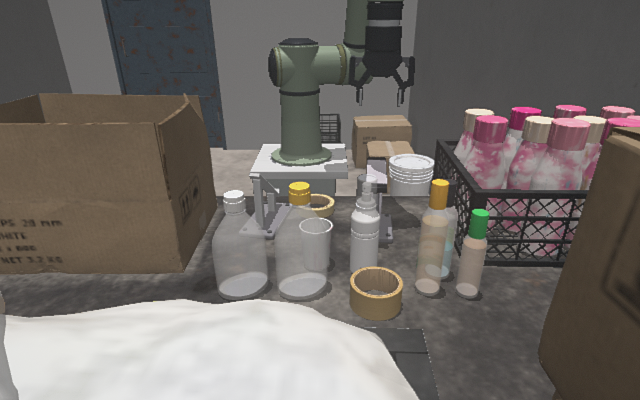

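The bar is resting close to level on the stand, and I handed the job in at 29.2 s of the 51 s allowed. I lifted it square off the rack and felt its balance point about 16.5 mm from the grip, on the side away from the robot. Then I lowered it onto the stand with that point over the top.

- **First placing:** it leaned about 0.03 rad down at the far end. I gripped it again, moved it 1.6 mm towards the robot and set it down once more.
- **Level:** the last checks gave a lean of about +0.011 rad from the wrist camera and about -0.005 rad from the side camera. They disagree in sign, so I can only say it is level to about 0.01 rad.
- **At rest:** side pictures about 0.4 s apart were almost identical (24 pixels changed).
- **Clear of everything else:** the gripper is well above the bar. In the last side picture (s12) the cup (about pixel 315,245) and the white spray bottle (about 365,230) are both standing.
- **Loose end:** the wrist-camera fit put the bar's upper face about 6 mm below its expected height. I took that as scale error, because the contact height felt when setting it down agreed with the stand.

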